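# Eject a spring retainer and hold it compressed on the pump spring

## Robot

A 6-joint arm with a two-finger parallel gripper is mounted at the origin on the work surface. World frame = base frame: x ahead of the robot, y to its left, z up, the work surface at z = 0. Lengths are in m, angles in rad, forces in N, time in s.
With the tool pointing down it reaches from about 0.35 to 0.775 m from the base axis. Payload 5.5 kg.
Tool frame: the origin (TCP) lies on the centre line of the jaws, within the pads' length; the fingertips stand 11 mm ahead of it and the grasp point (between the pads) lies 8 mm behind it; z points along the fingers, y is the line along which they close (so a half turn about z gives the same grasp; the last joint's range is limited). The gripper opens to 85 mm and grips with 20 to 120 N. Pads are 22 mm wide; open, the fingers measure 114 mm over their backs; the gripper's body (76 mm by 85 mm) begins 54 mm behind the grasp point. The pads swing forward as they close: fully open they stand 13 mm farther back than shut.
Start: joints at [-1.323, 0.313, 0.046, 1.304, 0, 1.431], TCP at [0.217, -0.532, 0.242] pointing down, gripper open.
Joint ranges: [-2.76, 2.76], [-0.86, 1.69], [-1.03, 1.26], [-2.2, 2.34], [-1.47, 1.5], [-3.14, 3.14]. Speed limits (rad/s): [2.57, 2.57, 3.14, 3.14, 3.14, 3.14].

## Interface

Orientations are given as a unit quaternion [w, x, y, z].
In Python, from workcell import env, viewer, order, models gives the robot as it stands.
- The arm moves only by the tool drive_tool, never from a script. Its argument "series" is a list that holds one entry, the list of rows, each a list of 6 numbers: the shift along the tool's x, y, z each as a share of 120 mm, from -1 to 1, then the turn, a rotation vector about the tool's x, y, z each as a share of 180 degrees, from -1 to 1. A call has 1 to 20 rows; each row shifts and turns the commanded pose from where the row before left it, along the tool's axes as they then stand; what a row does not reach is not made up. A row lasts 1/8 s, in which the tool goes at most 62.5 mm and 10.7 degrees, less where a joint would pass 70% of its speed; a pose out of reach is approached as far as the arm can. A call with a number of a shift or a turn outside -1 to 1 is refused whole. A call with a gripper value outside its range is refused whole. "jaw" is the opening, from -1 (shut) to 1 (fully open), set as the call begins (left out, the last holds). The fingers move at their own pace and stop on an object; "grip_force" is the grip in N (left out, the last holds). Time passes only in rows, so rows that do not move let the fingers close. It gives the time, the measured TCP pose, the force, the opening and the grip force at its end, in the units of the state.
- env.get_state(): the state, without advancing time (a new reading comes with each control period).
- viewer.read_camera(name): name is "side" or "top"; returns the picture (384x512x3 uint8, red, green, blue); there is no depth.
- viewer.camera_info(name): a dict with "intrinsics" (3x3 intrinsics, pixels), "R" (3x3) and "t" (3): a world point X has camera coordinates R X + t. Camera axes: x right, y down, z forward; pixel columns grow to the right and rows downward; lengths in m; the calibration is good to about 2 mm. A picture is of the moment at which its call begins. camera_info takes no time and is no camera call.
- order.hand_in(): hands the job in; it is judged then, once.
Trained networks look in the newest picture that a camera, given by its name, has taken for a name from the list of things; names that differ only in an ending like _2 or _b are one class to them, and where a whole thing is asked for, a point or a joint stands for the part that bears it (a point fixed in the world has none). Each returns a list of dicts, best first, with "score" (0 to 1); they miss things now and then, are a little off and sometimes report something else, mostly with a low value. They report only what shows in the picture. A call takes as long as a camera call. They do not tell look-alikes from the thing itself.
- models.silhouettes(label, camera): "region" (384x512 bool, what is visible of it) and "location" ([column, row] in pixels, amid what is visible of it).
The state is a dict: "clock": time; "joint_pos": joint angles; "qvel": joint speeds; "tau": joint torques, N m; "tcp_pos": TCP position; "orientation": TCP orientation; "wrist_force": force on the tool from outside, world axes, zero at the start; "ft_torque": the same for the moment, N m; "finger_gap": finger opening in m; "grip_force": force on a finger pad.
Only numpy, scipy, OpenCV 4.12 (cv2) and the standard library are available. Lean on these libraries where they do the work, as an engineer would, in place of code of your own. Each camera call takes 0.05 s, during which the arm holds its last target. There are 200 camera calls.

## Task

Push the red paddle of the dispenser's spring ejector to the end of its stroke so that the steel spring retainer slides out from under the clear cover onto the open apron, and let the ejector spring back. Then pick up the retainer by its hub, thread it over the upright stem of the pump element in the blue vise, press it 15 mm down against the pump spring and finish still holding it pressed there with the gripper, so that a colleague can fit the clip into the stem's groove. Never drive the spring to its bottom stop, and leave the steel pan, the can and the wrench where they are.

Things in the scene. Friction and masses are not known exactly. Their poses are not given: they have to be found in the camera images.
- dispenser: Dispenser on a fixed grey base plate (x -130 to +70 mm, y +-55 mm, top at z 12 mm). Origin: on the table, under the centre of the nest where the retainer starts. The ejector pushes along its -x. Orange side walls: x -28 to +60 mm, outer faces y +-34 mm, up to z 39 mm; end wall x 60 to 66 mm, same height. Its place, yaw and side of the robot vary.
- cover (a point): Centre of the top of the clear cover, 43 mm above the table, straight over the nest. The cover is two strips, x -29 to +27 mm, y +-34 mm, 4 mm thick, underside 39 mm above the table, with a 16 mm wide slot along x, open at both ends, for the ejector's neck.
- apron (a point): Where the retainer stands after a full stroke (dispenser x about -70 mm), on the open apron: the part of the base plate at dispenser x -130 to -29 mm, 12 mm above the table, without side walls, only a low orange lip (6 mm high, 50 mm wide) at x -121 to -127 mm.
- ejector (a joint): Travel of the spring ejector in m: 0 at rest, 0.070 at the end of its stroke, along the dispenser's -x. Springs back by itself when let go. 2 N to start, 7 N at full stroke. Its pusher meets the retainer about 1 mm after starting and pushes it along; the retainer stays where it is left.
- paddle_top (a point): Top centre of the ejector's red paddle (moves with it): 32 mm wide across the stroke, 8 mm thick along it, standing from 49 to 91 mm above the table, above the cover. At rest at dispenser x +34 mm. Push on its +x face, the one away from the apron.
- retainer: Loose steel spring retainer, about 100 g, like a top hat with a hole right through: flange 44 mm in diameter, 6 mm thick at the bottom; hub 30 mm in diameter above it, up to 24 mm; hole 17 mm. Origin: centre of its underside, z up along the hole. Starts flange down in the nest, underside 12 mm above the table; goes on the stem the same way up.
- vise: Blue bench vise, fixed, clamping an upright steel pump element. Origin: on the table, under the axis of the stem. x is the vise's long axis (screw handle at -x, 150 mm out). Jaws 120 mm wide along y, tops at z 120 mm; pump collar (52 mm in diameter) up to z 135 mm. Its place and side vary.
- stem_top (a point): Tip of the fixed upright stem: 10 mm in diameter, tapering to 4 mm over its last 8 mm; tip 215 mm above the table, 29 mm above the spring cap at rest. A black groove at 196 to 200 mm height comes just clear of the retainer's top when the spring is pressed 15 mm.
- spring_cap (a joint): How far the pump spring is pressed down, in m: 0 at rest, 0.028 at the bottom stop. Wanted: 0.015. It takes 5 N to start, plus 0.5 N per mm: about 12.5 N at 15 mm.
- cap_top (a point): Top centre of the brass spring cap (disc 48 mm in diameter, around the stem, moves down with the spring): 186 mm above the table at rest, 171 mm when pressed 15 mm. The retainer's flange sits flat on it.
- pan: Open steel pan, 108 x 176 x 65 mm with a rim 132 x 200 mm, holding old pump parts. Origin: centre of its underside. Leave it alone.
- can: Can with a red label, 56 mm in diameter, 140 mm high. Origin: centre of its underside. Leave it alone.
- wrench: Wrench lying on the bench, 170 mm long along its x. Leave it alone.
Things that resemble listed ones, but are neither listed nor needed, are in the scene too. Leave any purple look-alike of the dispenser alone.

How it is judged:
By the outcome, as a careful person would: the job done as asked, in the order asked, and still so for the second after the job is handed in, while the arm keeps its last pose, push and grip.
It also fails if it takes over 67 s, if anything falls off the work surface, if the arm or the gripper's body presses on something with over 40 N, if the wrist force passes 120 N, or if a joint passes its speed limit or range.

## Working session

There is one attempt and no reset: what is moved stays moved. The work goes in short steps, Python scripts to look and compute and a tool call to move; the robot and the scene stay as the last step left them, time stands still between calls to the robot, and variables do not carry over. Pictures are saved under pics/ and viewed, at most 10 in all, crops included, and the job is handed in when it is done.

Besides the shell and the picture viewer there is one more tool, called after "Request:" in YAML: its name, and indented under it one key for each argument. drive_tool: Moves the arm, as the interface text tells. Its arguments: {"type":"object","properties":{"series":{"type":"array"},"jaw":{"type":"number"},"grip_force":{"type":"number"}},"required":["series"]}

```bash
ls; mkdir -p pics; python3 - <<'E'
from workcell import env, viewer, order, models
import cv2,numpy as np
s=env.get_state();print({k:np.round(v,3).tolist() for k,v in s.items()})
ims=[]
for c in("side","top"):
    im=viewer.read_camera(c);cv2.imwrite(f"pics/{c}0.png",im[:,:,::-1])
    i=viewer.camera_info(c);print(c,np.round(i["intrinsics"],1).tolist(),np.round(i["R"],4).tolist(),np.round(i["t"],4).tolist())
    for l in("dispenser","paddle_top","retainer","vise","stem_top","cap_top","cover"):
        try:
            for d in models.silhouettes(l,c)[:3]: print(c,l,round(d["score"],2),np.round(d["location"]).tolist(),int(d["region"].sum()))
        except Exception as e: print(l,e)
print(env.get_state()["clock"])
E
```

```text
pics
{'clock': 0.0, 'joint_pos': [-1.323, 0.314, 0.045, 1.304, -0.0, 1.431], 'qvel': [-0.0, 0.0, 0.002, 0.0, -0.001, -0.001], 'tau': [0.0, -48.063, 29.853, 0.019, -0.0, -0.0], 'tcp_pos': [0.217, -0.532, 0.241], 'orientation': [-0.001, 0.981, 0.193, -0.0], 'wrist_force': [0.497, 0.206, -0.133], 'ft_torque': [-0.011, -0.029, -0.012], 'grip_force': 0.0, 'finger_gap': 0.085}
side [[401.0, 0.0, 252.5], [0.0, 401.0, 193.7], [0.0, 0.0, 1.0]] [[-0.9966, -0.0814, 0.0081], [-0.0669, 0.7542, -0.6532], [0.0471, -0.6516, -0.7571]] [0.5681, 0.1705, 1.7067]
side dispenser 0.84 [273.0, 190.0] 860
side paddle_top 0.42 [264.0, 180.0] 52
side retainer 0.68 [256.0, 239.0] 134
side retainer 0.17 [272.0, 190.0] 829
side vise 0.7 [255.0, 256.0] 2082
side vise 0.23 [272.0, 324.0] 260
side stem_top 0.55 [255.0, 256.0] 2103
side stem_top 0.3 [263.0, 141.0] 308
side cap_top 0.55 [258.0, 234.0] 140
side cover 0.92 [310.0, 132.0] 565
side cover 0.87 [274.0, 190.0] 869
top [[379.0, 0.0, 259.0], [0.0, 379.0, 188.1], [0.0, 0.0, 1.0]] [[0.0297, -0.9995, -0.0057], [-0.9895, -0.0286, -0.1419], [0.1417, 0.0099, -0.9899]] [-0.062, 0.5941, 1.3089]
top dispenser 0.69 [412.0, 277.0] 1767
top dispenser 0.59 [300.0, 224.0] 1629
top paddle_top 0.53 [307.0, 203.0] 42
top paddle_top 0.49 [414.0, 258.0] 85
top vise 0.63 [195.0, 200.0] 2558
top stem_top 0.85 [198.0, 200.0] 2467
top cap_top 0.58 [188.0, 197.0] 155
top cover 0.91 [300.0, 222.0] 1595
top cover 0.56 [409.0, 276.0] 1805
top cover 0.26 [306.0, 204.0] 44
0.8
```

View both.

```bash
python3 - <<'E'
import cv2
for c in("side","top"):
    im=cv2.imread(f"pics/{c}0.png");cv2.imwrite(f"pics/{c}0b.png",cv2.resize(im,(800,600),interpolation=cv2.INTER_CUBIC))
E
```

```text
(no output)
```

View pics/side0b.png

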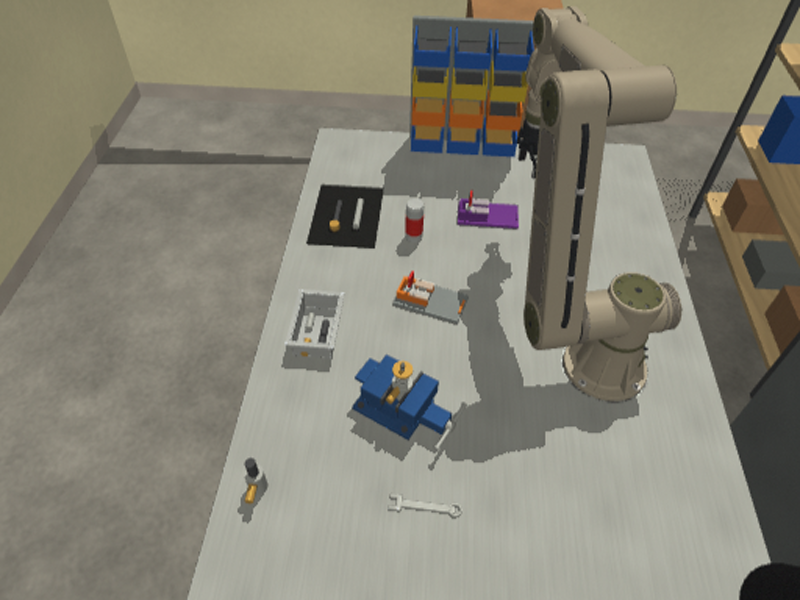

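View pics/top0b.png

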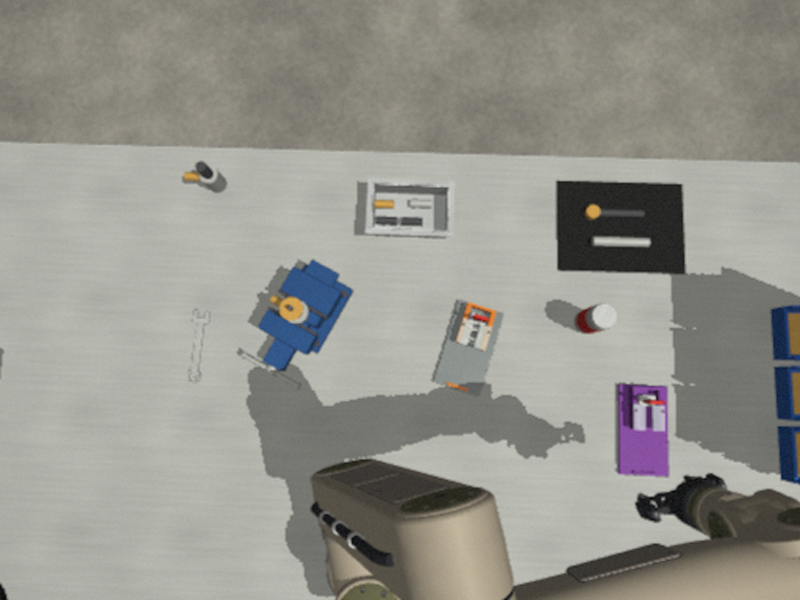

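```bash
python3 - <<'E'
import cv2,numpy as np
S=cv2.imread("pics/side0.png");T=cv2.imread("pics/top0.png")
f=lambda im,x,y:cv2.resize(im[y:y+49,x:x+66],(400,300),interpolation=cv2.INTER_NEAREST)
cv2.imwrite("pics/crop1.png",np.vstack([np.hstack([f(S,242,165),f(T,268,185)]),np.hstack([f(S,225,222),f(T,155,165)])]))
E
```

```text
(no output)
```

View pics/crop1.png

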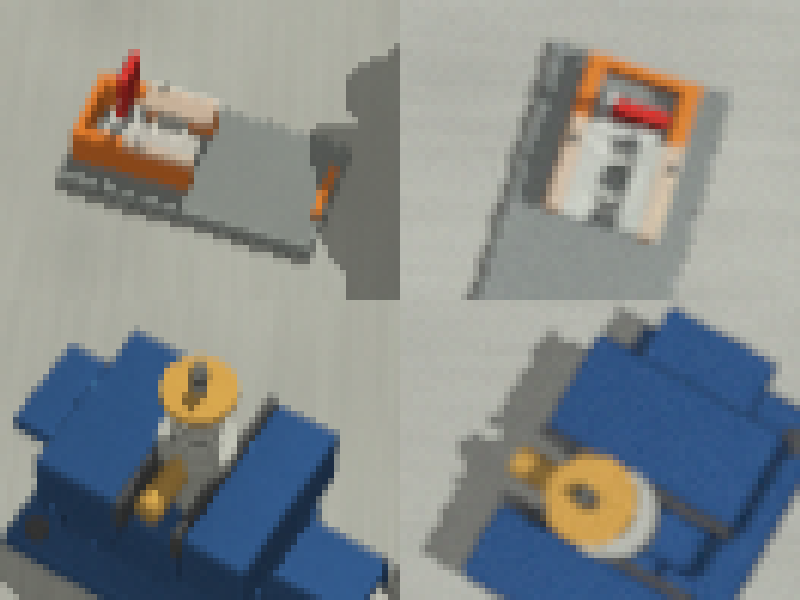

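```bash
cat > h.py <<'E'
from workcell import env, viewer, order, models
import cv2,numpy as np
from scipy.optimize import minimize,least_squares
I={c:viewer.camera_info(c) for c in("side","top")}
def proj(c,X):
    i=I[c];Y=np.atleast_2d(X)@np.array(i["R"]).T+np.array(i["t"]);p=Y@np.array(i["intrinsics"]).T
    return p[:,:2]/p[:,2:]
def tri(ps,s=(0,1)):
    f=lambda X:np.ravel([proj(c,X)[0]-p for c,p in zip(("side","top"),ps)])
    r=least_squares(f,[.5,0,.1]);return r.x,np.abs(r.fun).max()
def onz(c,p,z):
    r=least_squares(lambda q:proj(c,[q[0],q[1],z])[0]-p,[.5,0]);return r.x
def comps(m,n=5):
    k,l,st,ce=cv2.connectedComponentsWithStats(m.astype(np.uint8));return [(l==j,st[j,4],ce[j]) for j in range(1,k) if st[j,4]>=n]
def pose(p,P):
    c,s=np.cos(p[2]),np.sin(p[2]);P=np.asarray(P,float)
    return np.c_[p[0]+c*P[:,0]-s*P[:,1],p[1]+s*P[:,0]+c*P[:,1],P[:,2]]
box=lambda x0,x1,y0,y1,z0,z1:[(x,y,z) for x in(x0,x1) for y in(y0,y1) for z in(z0,z1)]
def E3(): pass
E
cat > a.py <<'E'
from h import *
im={c:cv2.imread(f"pics/{c}0.png")[:,:,::-1].astype(int) for c in I}
hsv={c:cv2.cvtColor(cv2.imread(f"pics/{c}0.png"),cv2.COLOR_BGR2HSV).astype(int) for c in I}
win={"side":(222,160,322,220),"top":(260,175,330,260)}
vw={"side":(225,222,291,271),"top":(155,165,221,214)}
red=[];br=[];reg={}
for c in I:
    h=hsv[c];w=win[c];v=vw[c]
    M=lambda m,w:(lambda z:(z.__setitem__((slice(w[1],w[3]),slice(w[0],w[2])),m[w[1]:w[3],w[0]:w[2]]),z)[1])(np.zeros((384,512),bool))
    r=M(((h[...,0]<5)|(h[...,0]>174))&(h[...,1]>150)&(h[...,2]>110),w)
    red.append(max(comps(r),key=lambda q:q[1])[2])
    b=M((h[...,0]>12)&(h[...,0]<25)&(h[...,1]>120)&(h[...,2]>170),v)
    k=max(comps(b),key=lambda q:q[1]);cn=cv2.findContours(k[0].astype(np.uint8),0,1)[0][0]
    e=cv2.fitEllipse(cv2.convexHull(cn));br.append(e[0]);print(c,"brass",k[1],e)
    viewer.read_camera(c)
    d=[q for q in models.silhouettes("dispenser",c)+models.silhouettes("cover",c) if q["region"][{"side":200,"top":230}[c],{"side":290,"top":297}[c]]]
    print(c,[(round(q["score"],2),q["region"].sum()) for q in d]);reg[c]=d[0]["region"]
print("red",red,tri(red));print("brass",br,tri(br))
boxes=[box(-.13,.07,-.055,.055,0,.012),box(-.028,.066,-.034,.034,.012,.039),box(.03,.038,-.016,.016,.049,.091)]
def ren(p,c):
    m=np.zeros((384*4,512*4),np.uint8)
    for b in boxes:
        q=(proj(c,pose(p,b))+.5)*4-.5
        cv2.fillConvexPoly(m,cv2.convexHull(np.round(q*16).astype(np.int32)),1,shift=4)
    return cv2.resize(m.astype(np.float32),(512,384),interpolation=cv2.INTER_AREA)
cost=lambda p:sum(np.abs(ren(p,c)-reg[c]).sum() for c in I)
X=tri(red)[0]
best=None
for yaw in np.arange(-.6,.61,.15):
    p0=[X[0]-.034*np.cos(yaw),X[1]-.034*np.sin(yaw),yaw]
    r=minimize(cost,p0,method="Nelder-Mead",options=dict(initial_simplex=[p0]+[np.add(p0,d) for d in np.diag([.01,.01,.1])]))
    if best is None or r.fun<best.fun:best=r
print("disp",best.x,best.fun,[(reg[c].sum(),np.abs(ren(best.x,c)-reg[c]).sum()) for c in I])
print("paddle pred",pose(best.x,[[.034,0,.07]]))
# per view
for c in I:
    r=minimize(lambda p:np.abs(ren(p,c)-reg[c]).sum(),best.x,method="Nelder-Mead");print(c,r.x,r.fun)
print(env.get_state()["clock"])
E
python3 a.py
```

```text
side brass 85 ((257.16168212890625, 235.95530700683594), (10.397531509399414, 12.52531623840332), 91.83184051513672)
side [(0.6, np.int64(803)), (0.81, np.int64(909))]
top brass 145 ((185.85391235351562, 197.15480041503906), (13.865083694458008, 14.55112075805664), 94.68443298339844)
top [(0.94, np.int64(1740)), (0.93, np.int64(1626))]
red [array([262.22222222, 178.27777778]), array([307.55, 203.2 ])] (array([ 0.54414878, -0.21520791,  0.06458299]), np.float64(0.07244095526124283))
brass [(257.16168212890625, 235.95530700683594), (185.85391235351562, 197.15480041503906)] (array([0.53949585, 0.18595495, 0.18335888]), np.float64(0.08548110248540297))
disp [ 0.51018315 -0.20359982 -0.28114411] 186.3125 [(np.int64(803), np.float32(120.0625)), (np.int64(1740), np.float32(66.25))]
paddle pred [[ 0.54284827 -0.21303329  0.07      ]]
side [ 0.51001833 -0.20107181 -0.29885687] 107.4375
top [ 0.50984623 -0.20413709 -0.27834958] 63.875
1.1
```

Candidates: the orange dispenser (side px 273,190; top px 300,224) and the purple look-alike (side 312,135; top 412,277). The description says orange walls on a grey plate, and the crop confirms the first. First I'll turn the tool to the dispenser's yaw and shut the jaws.

Request:
drive_tool:
  series:
    - [[0, 0, 0, 0, 0, -0.0525], [0, 0, 0, 0, 0, -0.0525], [0, 0, 0, 0, 0, -0.0525], [0, 0, 0, 0, 0, -0.0525], [0, 0, 0, 0, 0, -0.0525], [0, 0, 0, 0, 0, -0.0525], [0, 0, 0, 0, 0, -0.0525], [0, 0, 0, 0, 0, -0.0525], [0, 0, 0, 0, 0, -0.0525], [0, 0, 0, 0, 0, -0.0525], [0, 0, 0, 0, 0, -0.0525], [0, 0, 0, 0, 0, -0.0525], [0, 0, 0, 0, 0, -0.0525], [0, 0, 0, 0, 0, -0.0525], [0, 0, 0, 0, 0, -0.0525], [0, 0, 0, 0, 0, 0]]
  jaw: -1
  grip_force: 40

```text
clock: 3.1
tcp_pos: [0.2174, -0.5323, 0.2423]
orientation: [0.0, 0.14, 0.99, -0.0]
wrist_force: [-0.5, -0.2, -0.4]
finger_gap: 0.0002
grip_force: 0.0
```

```bash
cat >> h.py <<'E'
from scipy.spatial.transform import Rotation as Ro
def st():
    s=env.get_state();q=np.array(s["orientation"]);R=Ro.from_quat(q[[1,2,3,0]]).as_matrix()
    print("t",round(float(s["clock"]),2),"tcp",np.round(s["tcp_pos"],4),"yaw",round(np.arctan2(R[1,0],R[0,0]),4),"tilt",np.round(R[:,2],4),"F",np.round(s["wrist_force"],2),"gap",round(float(s["finger_gap"]),4),"grip",round(float(s["grip_force"]),1),"j",np.round(s["joint_pos"],2));return s,R
def go(T):
    s,R=st();d=R.T@(np.array(T)-s["tcp_pos"]);print("shift mm",np.round(d*1000,1),"share",np.round(d/.12,3));return d
E
python3 -c "
from h import *
D=[.510,-.2035,-.281]
go(pose(D,[[.068,0,.24]])[0])"
```

```text
t 3.1 tcp [ 0.2174 -0.5323  0.2423] yaw 2.86 tilt [ 1.e-04 -1.e-04 -1.e+00] F [-0.47 -0.21 -0.39] gap 0.0002 grip 0.0 j [-1.32  0.31  0.05  1.3   0.   -1.04]
shift mm [-257.7  397.2    2.3] share [-2.147  3.31   0.019]
```

Request:
drive_tool:
  series:
    - [[-0.1, 0.15, 0, 0, 0, 0], [-0.19, 0.3, 0, 0, 0, 0], [-0.2, 0.31, 0, 0, 0, 0], [-0.2, 0.31, 0, 0, 0, 0], [-0.2, 0.31, 0, 0, 0, 0], [-0.2, 0.31, 0, 0, 0, 0], [-0.2, 0.31, 0, 0, 0, 0], [-0.2, 0.31, 0, 0, 0, 0], [-0.2, 0.31, 0, 0, 0, 0], [-0.2, 0.31, 0, 0, 0, 0], [-0.2, 0.31, 0, 0, 0, 0], [-0.12, 0.18, 0, 0, 0, 0], [-0.047, 0.2, 0, 0, 0, 0], [0, 0, 0, 0, 0, 0], [0, 0, 0, 0, 0, 0]]

```text
clock: 4.97
tcp_pos: [0.5975, -0.1891, 0.2423]
orientation: [-0.0, 0.14, 0.99, -0.0]
wrist_force: [-0.3, 0.3, -0.7]
finger_gap: -0.0
grip_force: 0.0
```

```bash
python3 - <<'E'
from h import *
D=[.510,-.2035,-.281]
go(pose(D,[[.068,0,.075]])[0])
S=viewer.read_camera("side");T=viewer.read_camera("top")
f=lambda im,x,y:cv2.resize(im[y:y+75,x:x+100,::-1],(400,300),interpolation=cv2.INTER_NEAREST)
cv2.imwrite("pics/crop2.png",np.hstack([f(S,215,130),f(T,255,165)]))
E
```

```text
t 4.97 tcp [ 0.5975 -0.1891  0.2423] yaw 2.8615 tilt [-3.e-04 -2.e-04 -1.e+00] F [-0.28  0.29 -0.69] gap -0.0 grip 0.0 j [-0.43  0.42  0.2   1.35 -0.   -0.15]
shift mm [ 12.1 -38.  167.3] share [ 0.101 -0.317  1.394]
```

View pics/crop2.png

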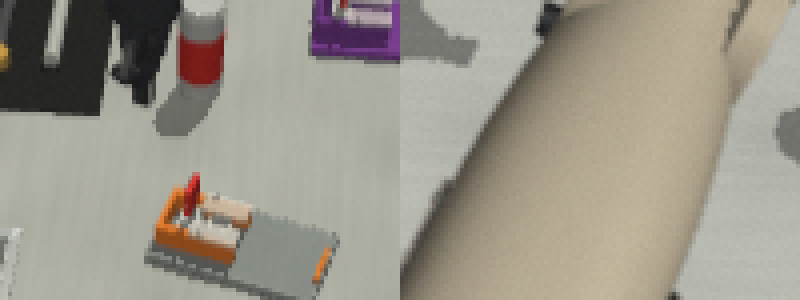

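The crop shows the shut fingers hanging at side px (251,154), clear of the can. The paddle is at side px (263,178). The arm hides the top view. Next I'll line up behind the paddle and go down.

Request:
drive_tool:
  series:
    - [[0.05, -0.15, 0, 0, 0, 0], [0.05, -0.167, 0, 0, 0, 0], [0, 0, 0.2, 0, 0, 0], [0, 0, 0.25, 0, 0, 0], [0, 0, 0.25, 0, 0, 0], [0, 0, 0.25, 0, 0, 0], [0, 0, 0.25, 0, 0, 0], [0, 0, 0.15, 0, 0, 0], [0, 0, 0.04, 0, 0, 0], [0, 0, 0, 0, 0, 0], [0, 0, 0, 0, 0, 0]]

```text
clock: 6.45
tcp_pos: [0.5762, -0.2237, 0.0767]
orientation: [0.001, 0.14, 0.99, -0.0]
wrist_force: [-0.4, 0.1, -0.6]
finger_gap: -0.0001
grip_force: 0.0
```

```bash
python3 - <<'E'
from h import *
s,R=st()
print("tip side px",proj("side",s["tcp_pos"]+.011*R[:,2]))
S=viewer.read_camera("side")
x,y=235,150
im=cv2.resize(S[y:y+60,x:x+80,::-1],(640,480),interpolation=cv2.INTER_NEAREST)
cv2.imwrite("pics/crop3.png",im)
E
```

```text
t 6.45 tcp [ 0.5762 -0.2237  0.0767] yaw 2.8613 tilt [ 0.0017 -0.0011 -1.    ] F [-0.43  0.14 -0.61] gap -0.0001 grip 0.0 j [-0.5   0.49 -0.11  0.97 -0.   -0.22]
tip side px [[255.27254287 176.27624414]]
```

View pics/crop3.png

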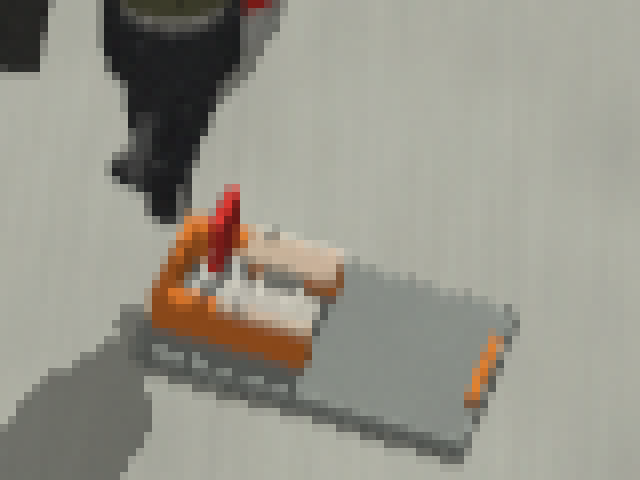

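The fingertip is at side px (255.6,177.5), predicted (255.3,176.3), and sits behind the paddle at (264,178), so calibration agrees. Pushing.

Request:
drive_tool:
  series:
    - [[0.06, 0, 0, 0, 0, 0], [0.06, 0, 0, 0, 0, 0], [0.06, 0, 0, 0, 0, 0], [0.06, 0, 0, 0, 0, 0], [0.06, 0, 0, 0, 0, 0], [0.06, 0, 0, 0, 0, 0], [0.06, 0, 0, 0, 0, 0], [0.06, 0, 0, 0, 0, 0], [0.06, 0, 0, 0, 0, 0], [0.04, 0, 0, 0, 0, 0], [0, 0, 0, 0, 0, 0]]

```text
clock: 7.88
tcp_pos: [0.5092, -0.2036, 0.0757]
orientation: [0.001, 0.139, 0.99, 0.0]
wrist_force: [6.1, -0.5, -3.2]
finger_gap: -0.0003
grip_force: 2.8
```

```bash
python3 - <<'E'
from h import *
s,R=st();print("F tool",R.T@s["wrist_force"])
D=[.510,-.2035,-.281];d=s["tcp_pos"][:2]-np.array(D[:2]);c,q=np.cos(D[2]),np.sin(D[2]);print("disp x,y",c*d[0]+q*d[1],-q*d[0]+c*d[1])
E
```

```text
t 7.88 tcp [ 0.5092 -0.2036  0.0757] yaw 2.8619 tilt [ 1.9e-03 -2.0e-04 -1.0e+00] F [ 6.09 -0.5  -3.18] gap -0.0003 grip 2.8 j [-0.53  0.37 -0.3   0.9   0.   -0.25]
F tool [-5.9883698   1.19755576  3.18779881]
disp x,y -0.0006972481070688835 -0.0003512394294809465
```

Request:
drive_tool:
  series:
    - [[0.05, 0, 0, 0, 0, 0], [0.05, 0, 0, 0, 0, 0], [0.03, 0, 0, 0, 0, 0], [0.015, 0, 0, 0, 0, 0], [0, 0, 0, 0, 0, 0]]

```text
clock: 8.5
tcp_pos: [0.4932, -0.1991, 0.0758]
orientation: [0.002, 0.139, 0.99, -0.0]
wrist_force: [7.0, -0.4, -3.8]
finger_gap: 0.0002
grip_force: 3.4
```

Request:
drive_tool:
  series:
    - [[0.01, 0, 0, 0, 0, 0], [0.008, 0, 0, 0, 0, 0], [0, 0, 0, 0, 0, 0]]

```text
clock: 8.88
tcp_pos: [0.4914, -0.1985, 0.0758]
orientation: [0.002, 0.139, 0.99, -0.0]
wrist_force: [7.2, -0.2, -4.6]
finger_gap: -0.0
grip_force: 3.6
```

Request:
drive_tool:
  series:
    - [[0.008, 0, 0, 0, 0, 0], [0, 0, 0, 0, 0, 0]]

```text
clock: 9.12
tcp_pos: [0.4905, -0.1983, 0.0759]
orientation: [0.002, 0.139, 0.99, -0.0]
wrist_force: [7.4, -0.5, -3.7]
finger_gap: 0.0002
grip_force: 3.7
```

Request:
drive_tool:
  series:
    - [[0.008, 0, 0, 0, 0, 0], [0.008, 0, 0, 0, 0, 0], [0, 0, 0, 0, 0, 0]]

```text
clock: 9.5
tcp_pos: [0.4896, -0.1981, 0.0759]
orientation: [0.003, 0.139, 0.99, -0.0]
wrist_force: [10.8, -0.4, -6.5]
finger_gap: 0.0002
grip_force: 5.0
```

Request:
drive_tool:
  series:
    - [[0.008, 0, 0, 0, 0, 0], [0.008, 0, 0, 0, 0, 0], [0, 0, 0, 0, 0, 0]]

```text
clock: 9.88
tcp_pos: [0.4895, -0.1981, 0.0761]
orientation: [0.004, 0.139, 0.99, -0.0]
wrist_force: [15.7, -1.6, -11.0]
finger_gap: -0.0001
grip_force: 7.4
```

End stop reached: force jumped and position is stuck. Backing off, with the ejector following the fingers, then going up.

Request:
drive_tool:
  series:
    - [[-0.03, 0, 0, 0, 0, 0], [-0.1, 0, 0, 0, 0, 0], [-0.12, 0, 0, 0, 0, 0], [-0.12, 0, 0, 0, 0, 0], [-0.12, 0, 0, 0, 0, 0], [-0.12, 0, 0, 0, 0, 0], [-0.1, 0, 0, 0, 0, 0], [-0.06, 0, 0, 0, 0, 0], [0, 0, 0, 0, 0, 0], [0, 0, -0.2, 0, 0, 0], [0, 0, -0.35, 0, 0, 0], [0, 0, -0.4, 0, 0, 0], [0, 0, -0.3, 0, 0, 0], [0, 0, 0, 0, 0, 0]]

```text
clock: 11.62
tcp_pos: [0.5751, -0.2231, 0.2292]
orientation: [0.003, 0.139, 0.99, -0.001]
wrist_force: [0.2, -0.6, 0.1]
finger_gap: 0.0
grip_force: 0.0
```

```bash
python3 - <<'E'
from h import *
st()
r={}
for c in I:
    S=viewer.read_camera(c);cv2.imwrite(f"pics/{c}4.png",S[:,:,::-1])
    for d in models.silhouettes("retainer",c)[:3]: print(c,round(d["score"],2),np.round(d["location"],1),d["region"].sum(),cv2.boundingRect(d["region"].astype(np.uint8)))
print(proj("side",pose([.510,-.2035,-.281],[[-.07,0,.024]])),proj("top",pose([.510,-.2035,-.281],[[-.07,0,.024]])))
S=cv2.imread("pics/side4.png");T=cv2.imread("pics/top4.png")
f=lambda im,x,y:cv2.resize(im[y:y+60,x:x+80],(400,300),interpolation=cv2.INTER_NEAREST)
cv2.imwrite("pics/crop4.png",np.hstack([f(S,235,155),f(T,255,195)]))
E
```

```text
t 11.62 tcp [ 0.5751 -0.2231  0.2292] yaw 2.8617 tilt [ 0.0051 -0.0031 -1.    ] F [ 0.24 -0.62  0.09] gap 0.0 grip 0.0 j [-0.5   0.39  0.13  1.3  -0.   -0.22]
side 0.45 [282.6 189.3] 62 (279, 187, 9, 9)
[[283.64830366 190.75524031]] [[297.06131682 232.58288866]]
```

View pics/crop4.png

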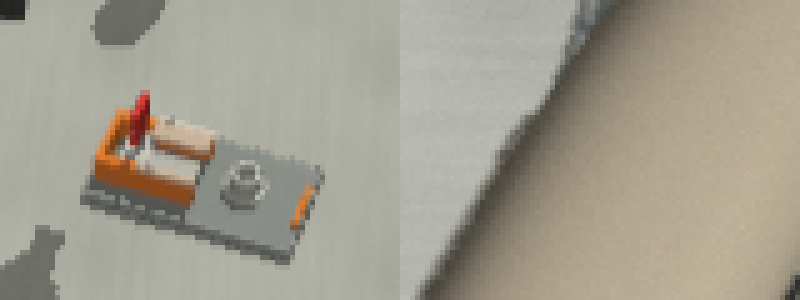

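The retainer stands on the apron at side px (284,192), predicted (283.6,190.8). The paddle is back at (263,178). The arm hides the top view, so I'll move it aside, opening the jaws and levelling the tool on the way.

Request:
drive_tool:
  series:
    - [[0.1, 0.12, -0.04, -0.0005, 0.0018, 0], [0.24, 0.27, -0.08, 0, 0, 0], [0.24, 0.27, -0.08, 0, 0, 0], [0.24, 0.27, -0.08, 0, 0, 0], [0.24, 0.27, -0.08, 0, 0, 0], [0.24, 0.27, -0.08, 0, 0, 0], [0.24, 0.27, -0.08, 0, 0, 0], [0.24, 0.27, -0.08, 0, 0, 0], [0.14, 0.2, 0, 0, 0, 0], [0, 0, 0, 0, 0, 0], [0, 0, 0, 0, 0, 0]]
  jaw: 1

```text
clock: 13.2
tcp_pos: [0.4258, 0.0959, 0.2988]
orientation: [-0.003, 0.139, 0.99, 0.001]
wrist_force: [-0.2, -0.6, 0.1]
finger_gap: 0.0853
grip_force: 0.0
```

```bash
python3 - <<'E'
from h import *
st()
L=[]
for c in I:
    S=viewer.read_camera(c);cv2.imwrite(f"pics/{c}5.png",S[:,:,::-1])
    for d in models.silhouettes("retainer",c)[:3]: print(c,round(d["score"],2),np.round(d["location"],1),d["region"].sum(),cv2.boundingRect(d["region"].astype(np.uint8)))
S=cv2.imread("pics/side5.png");T=cv2.imread("pics/top5.png")
f=lambda im,x,y:cv2.resize(im[y:y+30,x:x+40],(400,300),interpolation=cv2.INTER_NEAREST)
cv2.imwrite("pics/crop5.png",np.hstack([f(S,264,176),f(T,276,215)]))
E
```

```text
t 13.2 tcp [0.4258 0.0959 0.2988] yaw 2.8625 tilt [-0.0057  0.0027 -1.    ] F [-0.19 -0.64  0.1 ] gap 0.0853 grip 0.0 j [ 0.04  0.04 -0.15  1.39  0.    0.31]
side 0.48 [279.2 190.7] 53 (279, 187, 7, 9)
top 0.63 [295.6 238.6] 108 (292, 227, 12, 12)
top 0.39 [265.8 132.6] 2029 (233, 114, 58, 39)
```

View pics/crop5.png

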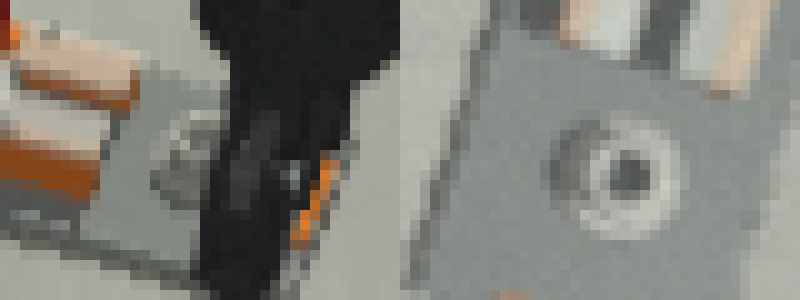

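The top view shows the retainer upright on the apron, with its hole at about top px (298.7,232.3). In the side view the gripper partly hides it, so I'll use the previous unoccluded side picture. Fitting the cylinder model to both.

```bash
cat > ret.py <<'E'
from h import *
def cyl(x,y,z,r,h):
    a=np.arange(0,2*np.pi,.2);return np.array([(x+r*np.cos(t),y+r*np.sin(t),zz) for t in a for zz in(z,z+h)])
def ren(p,c):
    m=np.zeros((384*4,512*4),np.uint8)
    for b in (cyl(*p,.022,.006),cyl(*p,.015,.024)):
        q=(proj(c,b)+.5)*4-.5;cv2.fillConvexPoly(m,cv2.convexHull(np.round(q*16).astype(np.int32)),1,shift=4)
    return cv2.resize(m.astype(np.float32),(512,384),interpolation=cv2.INTER_AREA)
if __name__=="__main__":
    reg={}
    for c,f,(x,y),w in(("side","pics/side4.png",(283,191),9),("top","pics/top5.png",(299,232),9)):
        g=cv2.imread(f).astype(np.float32).mean(2);s=g[y-w:y+w+1,x-w:x+w+1];pl=np.median(s)
        m=np.zeros(g.shape,bool)
        d=(s-pl) if c=="top" else np.abs(s-pl)
        m[y-w:y+w+1,x-w:x+w+1]=d>10
        k=[q for q in comps(m,15) if abs(q[2]-[x,y]).max()<5];k=max(k,key=lambda q:q[1])
        cn=cv2.findContours(k[0].astype(np.uint8),0,1)[0][0];z=np.zeros(g.shape,np.uint8);cv2.drawContours(z,[cn],-1,1,-1);reg[c]=z
        print(c,pl,z.sum(),k[2],cv2.boundingRect(z))
    p0=[.443,-.184,.012]
    for cs in(("side","top"),("side",),("top",)):
        r=minimize(lambda p:sum(np.abs(ren([*p,.012],c)-reg[c]).sum() for c in cs),p0[:2],method="Nelder-Mead",options=dict(initial_simplex=[p0[:2],[.448,-.184],[.443,-.179]]));print(cs,r.x,r.fun)
    r=minimize(lambda p:sum(np.abs(ren(p,c)-reg[c]).sum() for c in I),p0,method="Nelder-Mead",options=dict(initial_simplex=[p0,[.448,-.184,.012],[.443,-.179,.012],[.443,-.184,.017]]));print("free z",r.x,r.fun)
    print("px tri",tri([(283.3,191.5),(298.7,232.3)]))
    for z in(.012,.018,.036):print(z,onz("top",(298.7,232.3),z))
    go([.443,-.185,.14])
E
python3 ret.py
```

```text
side 137.33333 77 [283.1969697  192.13636364] (279, 187, 10, 11)
top 141.33333 98 [299.18987342 232.75949367] (294, 226, 11, 13)
('side', 'top') [ 0.44358846 -0.18740908] 54.125
('side',) [ 0.44415093 -0.18399048] 11.8125
('top',) [ 0.4434673  -0.18976584] 30.75
free z [ 0.44362096 -0.19090907  0.00235376] 41.9375
px tri (array([ 0.44406731, -0.19115638,  0.01072306]), np.float64(0.08488897230387238))
0.012 [ 0.44426744 -0.19105622]
0.018 [ 0.44409166 -0.19047179]
0.036 [ 0.44356434 -0.18871851]
t 13.4 tcp [0.4265 0.0951 0.2988] yaw 2.8603 tilt [-0.0056  0.0029 -1.    ] F [-0.49 -0.48  0.31] gap 0.0851 grip 0.0 j [ 0.03  0.04 -0.15  1.39  0.    0.31]
shift mm [ -94.6 -264.7  157.9] share [-0.788 -2.206  1.316]
```

Request:
drive_tool:
  series:
    - [[-0.048, -0.12, 0.1, 0.0005, -0.0018, 0], [-0.11, -0.3, 0.18, 0, 0, 0], [-0.11, -0.3, 0.18, 0, 0, 0], [-0.11, -0.3, 0.18, 0, 0, 0], [-0.11, -0.3, 0.18, 0, 0, 0], [-0.11, -0.3, 0.18, 0, 0, 0], [-0.11, -0.3, 0.18, 0, 0, 0], [-0.06, -0.2, 0.1, 0, 0, 0], [-0.03, -0.1, 0.036, 0, 0, 0], [0, 0, 0, 0, 0, 0], [0, 0, 0, 0, 0, 0], [0, 0, 0, 0, 0, 0]]

```text
clock: 14.9
tcp_pos: [0.445, -0.1859, 0.1417]
orientation: [0.0, 0.139, 0.99, -0.0]
wrist_force: [-1.1, 0.6, 0.8]
finger_gap: 0.0853
grip_force: 0.0
```

```bash
python3 -c "
from h import *
go([.4437,-.187,.031])"
```

```text
t 14.9 tcp [ 0.445  -0.1859  0.1417] yaw 2.8631 tilt [ 8.e-04 -4.e-04 -1.e+00] F [-1.08  0.6   0.78] gap 0.0853 grip 0.0 j [-0.56  0.19 -0.37  1.01  0.   -0.28]
shift mm [  1.   -1.4 110.7] share [ 0.008 -0.011  0.922]
```

Request:
drive_tool:
  series:
    - [[0.008, -0.011, 0.1, 0, 0, 0], [0, 0, 0.15, 0, 0, 0], [0, 0, 0.15, 0, 0, 0], [0, 0, 0.15, 0, 0, 0], [0, 0, 0.15, 0, 0, 0], [0, 0, 0.12, 0, 0, 0], [0, 0, 0.06, 0, 0, 0], [0, 0, 0.03, 0, 0, 0], [0, 0, 0, 0, 0, 0], [0, 0, 0, 0, 0, 0]]

```text
clock: 16.15
tcp_pos: [0.4438, -0.1879, 0.0324]
orientation: [0.0, 0.139, 0.99, -0.0]
wrist_force: [0.5, -0.2, -0.1]
finger_gap: 0.0852
grip_force: 0.0
```

Request:
drive_tool:
  series:
    - [[0, 0, 0, 0, 0, 0], [0, 0, 0, 0, 0, 0], [0, 0, 0, 0, 0, 0], [0, 0, 0, 0, 0, 0], [0, 0, 0, 0, 0, 0], [0, 0, 0, 0, 0, 0]]
  jaw: -1
  grip_force: 60

```text
clock: 16.9
tcp_pos: [0.4436, -0.1876, 0.0325]
orientation: [0.0, 0.139, 0.99, -0.0]
wrist_force: [-0.7, 1.3, 6.0]
finger_gap: 0.0275
grip_force: 58.7
```

```bash
python3 -c "
from h import *
st()"
```

```text
t 16.9 tcp [ 0.4436 -0.1876  0.0325] yaw 2.862 tilt [ 5.e-04 -1.e-04 -1.e+00] F [-0.72  1.29  6.03] gap 0.0275 grip 58.7 j [-0.57  0.31 -0.52  0.74  0.   -0.29]
```

Request:
drive_tool:
  series:
    - [[0, 0, -0.05, 0, 0, 0], [0, 0, -0.15, 0, 0, 0], [0, 0, -0.25, 0, 0, 0], [0, 0, -0.3, 0, 0, 0], [0, 0, -0.3, 0, 0, 0], [0, 0, -0.3, 0, 0, 0], [0, 0, -0.3, 0, 0, 0], [0, 0, -0.3, 0, 0, 0], [0, 0, -0.2, 0, 0, 0], [0, 0, -0.1, 0, 0, 0], [0, 0, 0, 0, 0, 0]]

```text
clock: 18.27
tcp_pos: [0.4436, -0.1877, 0.3022]
orientation: [0.0, 0.139, 0.99, -0.0]
wrist_force: [-0.2, -0.3, -1.6]
finger_gap: 0.0277
grip_force: 59.2
```

```bash
python3 - <<'E'
from h import *
s,R=st()
go([.5395,.186,.31])
S=viewer.read_camera("side");cv2.imwrite("pics/side6.png",S[:,:,::-1])
t=s["tcp_pos"];u,v=proj("side",t-[0,0,.015])[0];print(u,v)
x,y=int(u)-20,int(v)-20
cv2.imwrite("pics/crop6.png",cv2.resize(S[y:y+36,x:x+48,::-1],(640,480),interpolation=cv2.INTER_NEAREST))
for d in models.silhouettes("retainer","side")[:3]: print(round(d["score"],2),np.round(d["location"],1),d["region"].sum(),cv2.boundingRect(d["region"].astype(np.uint8)))
E
```

```text
t 18.27 tcp [ 0.4436 -0.1877  0.3022] yaw 2.8618 tilt [ 7.e-04 -6.e-04 -1.e+00] F [-0.17 -0.33 -1.62] gap 0.0277 grip 59.2 j [-0.57  0.12 -0.05  1.4  -0.   -0.29]
t 18.27 tcp [ 0.4436 -0.1877  0.3022] yaw 2.8618 tilt [ 7.e-04 -6.e-04 -1.e+00] F [-0.17 -0.33 -1.62] gap 0.0277 grip 59.2 j [-0.57  0.12 -0.05  1.4  -0.   -0.29]
shift mm [ 11.  385.7  -7.9] share [ 0.092  3.214 -0.066]
287.79119893791767 147.46467713559372
0.18 [256.2 252.3] 2104 (226, 228, 72, 59)
```

View pics/crop6.png

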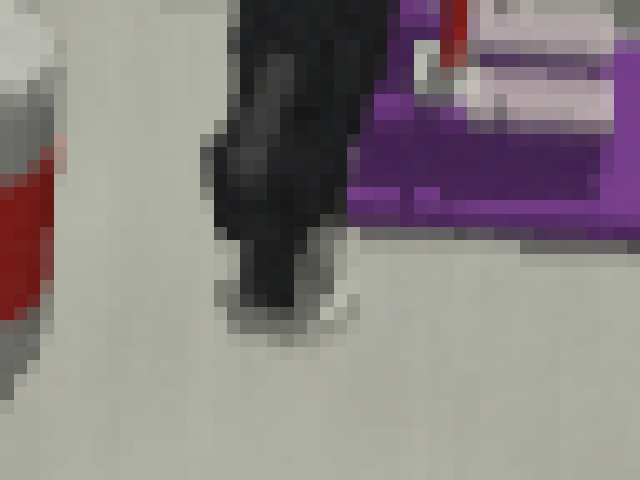

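The retainer is held level. Its flange is centred at side col 288.0, against 287.8 predicted for the TCP, so it is centred in the jaws. Next I'll refine the stem axis.

```bash
cat > stem.py <<'E'
from h import *
from ret import cyl
vw={"side":(225,222,291,271),"top":(155,165,221,214)}
reg={}
for c in I:
    im=cv2.imread(f"pics/{c}0.png");h=cv2.cvtColor(im,cv2.COLOR_BGR2HSV).astype(int);x0,y0,x1,y1=vw[c]
    m=np.zeros((384,512),bool);m[y0:y1,x0:x1]=((h[...,0]>10)&(h[...,0]<27)&(h[...,1]>90)&(h[...,2]>150))[y0:y1,x0:x1]
    k=max(comps(m),key=lambda q:q[1])[0]
    cn=cv2.findContours(k.astype(np.uint8),0,1)[0][0];z=np.zeros(m.shape,np.uint8);cv2.drawContours(z,[cn],-1,1,-1)
    reg[c]=z;print(c,k.sum(),z.sum(),cv2.boundingRect(z))
def ren(x,y,z,t,c):
    m=np.zeros((384*4,512*4),np.uint8)
    for b in (cyl(x,y,z-t,.024,t),cyl(x,y,z,.005,.021),cyl(x,y,z+.021,.002,.008)):
        q=(proj(c,b)+.5)*4-.5;cv2.fillConvexPoly(m,cv2.convexHull(np.round(q*16).astype(np.int32)),1,shift=4)
    return cv2.resize(m.astype(np.float32),(512,384),interpolation=cv2.INTER_AREA)
def rend(x,y,z,t,c): # disc only
    m=np.zeros((384*4,512*4),np.uint8);q=(proj(c,cyl(x,y,z-t,.024,t))+.5)*4-.5
    cv2.fillConvexPoly(m,cv2.convexHull(np.round(q*16).astype(np.int32)),1,shift=4)
    return cv2.resize(m.astype(np.float32),(512,384),interpolation=cv2.INTER_AREA)
for cs in(("side","top"),("side",),("top",)):
  for t in(.003,.006):
    r=minimize(lambda p:sum(np.abs(rend(*p,.186,t,c)-reg[c]).sum() for c in cs),[.54,.186],method="Nelder-Mead",options=dict(initial_simplex=[[.54,.186],[.546,.186],[.54,.192]]));print(cs,t,np.round(r.x,4),r.fun)
# dark stem pixels inside the disc
for c in I:
    g=cv2.imread(f"pics/{c}0.png").mean(2);x,y,w,hh=cv2.boundingRect(reg[c])
    print(c,(x-1,y-3));print(np.round(g[y-3:y+hh,x-1:x+w+1]).astype(int))
P=[.5395,.186]
for c in I:print(c,[np.round(proj(c,[*P,z])[0],1) for z in(.186,.215)])
E
python3 stem.py
```

```text
side 94 115 (251, 231, 13, 11)
top 164 179 (179, 190, 15, 15)
('side', 'top') 0.003 [0.5397 0.1859] 22.125
('side', 'top') 0.006 [0.5397 0.186 ] 26.1875
('side',) 0.003 [0.5388 0.1872] 9.375
('side',) 0.006 [0.5389 0.1861] 13.1875
('top',) 0.003 [0.54   0.1855] 10.3125
('top',) 0.006 [0.5399 0.186 ] 11.625
side (250, 228)
[[125 147 167 169 170 168 168 169 168 169 170 172 169 170 171]
 [ 94 108 125 149 169 168 167 167 167 169 169 171 169 171 170]
 [ 89  88  94 111 126 147 168 166 164 168 169 169 168 170 172]
 [ 89  88  89  91 119 152 158 147 149 159 162 166 168 169 171]
 [ 89  88 102 145 146 152 136 117 120 153 154 157 163 169 170]
 [ 88  89 146 153 152 152 102 102 103 139 152 153 156 164 171]
 [ 90 102 154 152 153 153  86  99  87 128 152 152 152 156 170]
 [ 89 131 152 152 154 153  85  62  67 146 152 153 152 153 168]
 [ 88 137 152 152 152 153  86  89  89 154 154 153 154 154 165]
 [ 89 120 152 152 152 109  88  93  92 154 155 154 154 153 149]
 [ 90  91 151 153 152  90  88  88 140 154 154 154 155 140 163]
 [ 89  88 124 151 151 141  88 142 152 152 154 154 141 125 168]
 [ 90  90 128 113 13
[... 803 characters left out ...]
145 149 152 150 149 151 164]
 [123 141 148 152 139 109  96 100  90 106 141 148 153 151 152 150 165]
 [104 134 150 149 152 140 118  96  91 115 146 146 147 148 154 154 167]
 [ 87 130 152 150 151 152 141 131 131 140 149 153 150 150 149 160 176]
 [ 72 123 150 148 154 151 151 152 154 148 152 148 151 151 141 151 176]
 [ 51 104 140 150 152 149 151 152 151 148 149 150 151 147 138 165 184]
 [ 67  81 114 142 153 149 151 150 150 152 150 152 148 142 154 174 183]
 [ 92  85  93 118 136 145 151 150 150 151 152 156 153 156 175 182 183]
 [ 88  90  88  87 104 131 149 160 159 155 158 169 176 182 182 179 170]]
side [array([257.1, 235.5]), array([257.2, 230.9])]
top [array([185.7, 197.1]), array([183.8, 196. ])]
```

Request:
drive_tool:
  series:
    - [[0, 0.15, 0, 0, 0, 0], [0.01, 0.3, 0, 0, 0, 0], [0.01, 0.3, 0, 0, 0, 0], [0.01, 0.3, 0, 0, 0, 0], [0.01, 0.3, 0, 0, 0, 0], [0.01, 0.3, 0, 0, 0, 0], [0.01, 0.3, 0, 0, 0, 0], [0.01, 0.3, 0, 0, 0, 0], [0.01, 0.3, 0, 0, 0, 0], [0.01, 0.3, 0, 0, 0, 0], [0.001, 0.2, 0, 0, 0, 0], [0, 0.12, 0, 0, 0, 0], [0, 0.044, 0, 0, 0, 0], [0, 0, 0, 0, 0, 0], [0, 0, 0, 0, 0, 0], [0, 0, 0, 0, 0, 0]]

```text
clock: 20.38
tcp_pos: [0.5394, 0.1854, 0.3021]
orientation: [0.0, 0.14, 0.99, -0.0]
wrist_force: [-0.5, -0.7, -1.0]
finger_gap: 0.0277
grip_force: 59.3
```

```bash
python3 - <<'E'
from h import *
s,R=st()
go([.5397,.186,.255])
S=viewer.read_camera("side");cv2.imwrite("pics/side7.png",S[:,:,::-1])
x,y=232,200
for z in(.28,.215,.186):print(z,(proj("side",[.5397,.186,z])[0]-[x,y]+.5)*13.33, (proj("side",[*s["tcp_pos"][:2],z])[0]-[x,y]+.5)*13.33)
cv2.imwrite("pics/crop7.png",cv2.resize(S[y:y+45,x:x+60,::-1],(800,600),interpolation=cv2.INTER_NEAREST))
E
```

```text
t 20.38 tcp [0.5394 0.1854 0.3021] yaw 2.8607 tilt [ 2.e-04 -2.e-04 -1.e+00] F [-0.48 -0.65 -1.02] gap 0.0277 grip 59.3 j [ 0.19  0.3   0.17  1.44 -0.    0.47]
t 20.38 tcp [0.5394 0.1854 0.3021] yaw 2.8607 tilt [ 2.e-04 -2.e-04 -1.e+00] F [-0.48 -0.65 -1.02] gap 0.0277 grip 59.3 j [ 0.19  0.3   0.17  1.44 -0.    0.47]
shift mm [-0.1  0.7 47.1] share [-0.001  0.006  0.393]
0.28 [346.30601986 273.99388816] [347.54758816 272.18519492]
0.215 [342.11711342 418.81357821] [343.31762739 417.02735271]
0.186 [340.33869336 480.29746305] [341.52175331 478.52160586]
```

View pics/crop7.png

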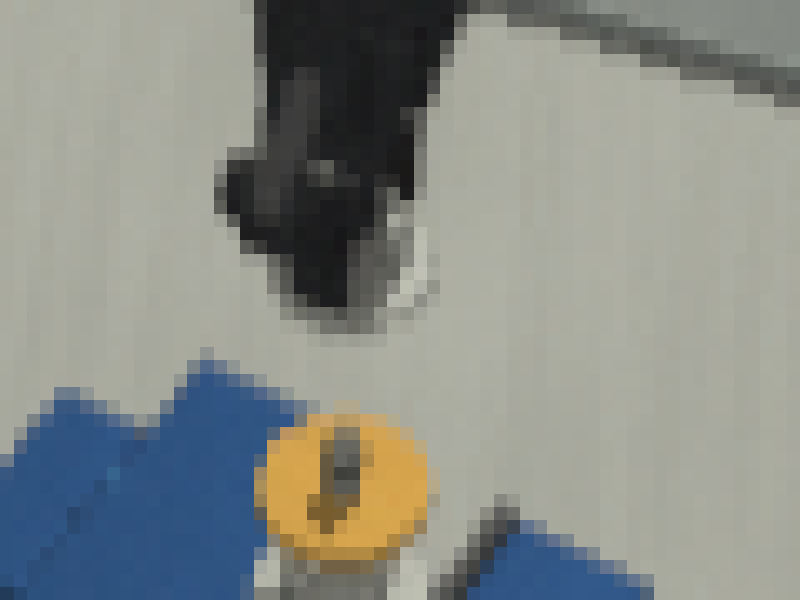

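The stem tip is at crop (345,425) and the retainer flange's bottom arc is centred at about crop col 347–352, so they line up within about 2 mm. Descending in guarded steps with a 1 mm trim.

Request:
drive_tool:
  series:
    - [[-0.008, 0.006, 0.08, 0, 0, 0], [0, 0, 0.13, 0, 0, 0], [0, 0, 0.13, 0, 0, 0], [0, 0, 0.1, 0, 0, 0], [0, 0, 0.035, 0, 0, 0], [0, 0, 0, 0, 0, 0], [0, 0, 0, 0, 0, 0]]

```text
clock: 21.3
tcp_pos: [0.5409, 0.1866, 0.2455]
orientation: [0.001, 0.139, 0.99, 0.0]
wrist_force: [0.9, 0.7, -1.1]
finger_gap: 0.0278
grip_force: 59.3
```

Request:
drive_tool:
  series:
    - [[0, 0, 0.03, 0, 0, 0], [0, 0, 0.03, 0, 0, 0], [0, 0, 0.03, 0, 0, 0], [0, 0, 0, 0, 0, 0]]

```text
clock: 21.8
tcp_pos: [0.5403, 0.1865, 0.2336]
orientation: [-0.0, 0.139, 0.99, -0.0]
wrist_force: [0.3, -0.3, -1.2]
finger_gap: 0.0275
grip_force: 59.3
```

Request:
drive_tool:
  series:
    - [[0, 0, 0.03, 0, 0, 0], [0, 0, 0.03, 0, 0, 0], [0, 0, 0, 0, 0, 0]]

```text
clock: 22.18
tcp_pos: [0.5403, 0.1865, 0.2265]
orientation: [-0.0, 0.139, 0.99, -0.0]
wrist_force: [0.4, 0.5, -1.5]
finger_gap: 0.0278
grip_force: 59.3
```

The stem has entered the hole without contact. On to the cap.

Request:
drive_tool:
  series:
    - [[0, 0, 0.03, 0, 0, 0], [0, 0, 0.03, 0, 0, 0], [0, 0, 0.03, 0, 0, 0], [0, 0, 0.03, 0, 0, 0], [0, 0, 0, 0, 0, 0]]

```text
clock: 22.8
tcp_pos: [0.5403, 0.1865, 0.2121]
orientation: [-0.0, 0.139, 0.99, -0.0]
wrist_force: [-0.3, 0.3, -2.0]
finger_gap: 0.0276
grip_force: 59.3
```

Request:
drive_tool:
  series:
    - [[0, 0, 0.02, 0, 0, 0], [0, 0, 0.02, 0, 0, 0], [0, 0, 0, 0, 0, 0]]

```text
clock: 23.18
tcp_pos: [0.5405, 0.1865, 0.2075]
orientation: [-0.0, 0.139, 0.99, -0.0]
wrist_force: [-0.9, -1.3, -0.6]
finger_gap: 0.0278
grip_force: 59.3
```

Request:
drive_tool:
  series:
    - [[0, 0, 0.02, 0, 0, 0], [0, 0, 0.02, 0, 0, 0], [0, 0, 0, 0, 0, 0]]

```text
clock: 23.55
tcp_pos: [0.5407, 0.1866, 0.2035]
orientation: [0.0, 0.139, 0.99, 0.0]
wrist_force: [-1.0, -1.0, 4.0]
finger_gap: 0.0276
grip_force: 59.9
```

Request:
drive_tool:
  series:
    - [[0, 0, 0.02, 0, 0, 0], [0, 0, 0.02, 0, 0, 0], [0, 0, 0.02, 0, 0, 0], [0, 0, 0, 0, 0, 0], [0, 0, 0, 0, 0, 0]]

```text
clock: 24.18
tcp_pos: [0.5408, 0.1866, 0.1969]
orientation: [0.001, 0.139, 0.99, 0.0]
wrist_force: [-3.0, -0.8, 7.8]
finger_gap: 0.0273
grip_force: 60.2
```

```bash
python3 - <<'E'
from h import *
F=[];Z=[]
for i in range(10):
    S=viewer.read_camera("side");s=env.get_state();F.append(s["wrist_force"]);Z.append(s["tcp_pos"])
print(np.mean(F,0),np.std(F,0),np.mean(Z,0),np.std(Z,0))
st()
cv2.imwrite("pics/side8.png",S[:,:,::-1])
for d in models.silhouettes("spring_cap","side")[:2]: print(round(d["score"],2),np.round(d["location"],1),d["region"].sum(),cv2.boundingRect(d["region"].astype(np.uint8)))
E
```

```text
[-2.55358367 -0.53778898  8.19262297] [0.52567066 0.50085949 0.48066715] [0.5407575  0.18654999 0.19691434] [1.33936031e-05 1.45416733e-05 1.54127453e-05]
t 24.68 tcp [0.5408 0.1866 0.1969] yaw 2.8618 tilt [ 1.4e-03  1.0e-04 -1.0e+00] F [-2.08 -0.16  7.87] gap 0.0279 grip 60.2 j [ 0.19  0.32 -0.05  1.19 -0.    0.47]
```

Request:
drive_tool:
  series:
    - [[0.008, 0, 0, 0, 0, 0], [0, 0, 0.015, 0, 0, 0], [0, 0, 0.015, 0, 0, 0], [0, 0, 0.015, 0, 0, 0], [0, 0, 0, 0, 0, 0], [0, 0, 0, 0, 0, 0]]

```text
clock: 25.48
tcp_pos: [0.5407, 0.1866, 0.1922]
orientation: [0.002, 0.14, 0.99, 0.0]
wrist_force: [-1.4, -0.1, 9.9]
finger_gap: 0.0279
grip_force: 60.4
```

```bash
python3 - <<'E'
from h import *
F=[];Z=[]
for i in range(10):
    S=viewer.read_camera("side");s=env.get_state();F.append(s["wrist_force"]);Z.append(s["tcp_pos"])
print(np.mean(F,0),np.mean(Z,0))
st()
cv2.imwrite("pics/side9.png",S[:,:,::-1])
x,y=232,200
for z in(.171,.177,.195,.2,.215):print(z,(proj("side",[.5397,.186,z])[0]-[x,y]+.5)*13.33)
A=cv2.imread("pics/side8.png")
cv2.imwrite("pics/crop9.png",cv2.resize(S[y:y+45,x:x+60,::-1],(800,600),interpolation=cv2.INTER_NEAREST))
E
```

```text
[-1.69431396 -1.49196991 10.33718468] [0.5407295  0.18657593 0.19224798]
t 25.98 tcp [0.5407 0.1866 0.1923] yaw 2.8615 tilt [ 3.6e-03 -3.0e-04 -1.0e+00] F [-1.23 -1.3  10.16] gap 0.0276 grip 60.4 j [ 0.19  0.32 -0.06  1.18 -0.    0.47]
0.171 [339.4395062  511.38433667]
0.177 [339.7975216  499.00695851]
0.195 [340.88490533 461.41371641]
0.2 [341.19056028 450.84655398]
0.215 [342.11711342 418.81357821]
```

View pics/crop9.png

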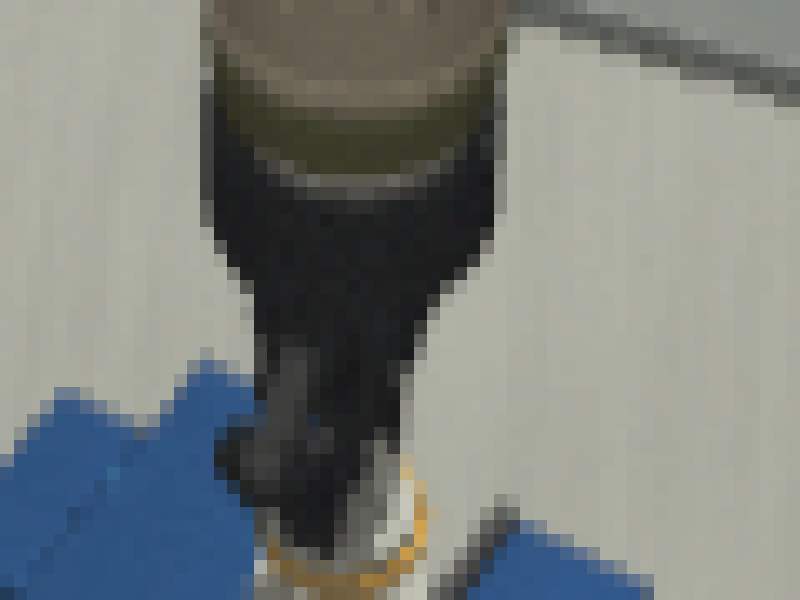

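The retainer is seated on the brass cap, whose lower rim is at crop row about 590 against 560 at rest, so about 14 mm pressed. I'll measure that rim shift with sub-pixel accuracy from the saved pictures.

```bash
python3 - <<'E'
from h import *
def b(f):
    h=cv2.imread(f).astype(float);return (h[...,2]-h[...,0])  # red-blue: brass
B={k:b(f"pics/side{k}.png") for k in(7,8,9)}
# per column position of the lower half-max brass edge
def edge(B):
    o=[]
    for c in range(254,263):
        p=B[236:252,c];m=70;k=np.where(p>m)[0]
        if len(k)==0:o.append(np.nan);continue
        k=k[-1];o.append(236+k+(p[k]-m)/(p[k]-p[k+1]))
    return np.array(o)
e={k:edge(v) for k,v in B.items()}
for k in e:print(k,np.round(e[k],2))
g=(proj("side",[.54,.162,.168])-proj("side",[.54,.162,.183]))[0,1]/15;print("px/mm",g)
for k in(8,9):d=(e[k]-e[7])/g;print(k,np.round(d,1),np.nanmedian(d))
E
```

```text
Traceback (most recent call last):
IndexError: index 16 is out of bounds for axis 0 with size 16
```

```bash
python3 - <<'E'
from h import *
B={k:(lambda h:h[...,2]-h[...,0])(cv2.imread(f"pics/side{k}.png").astype(float)) for k in(7,8,9)}
for k in B:print(k,"\n",B[k][238:249,255:263].astype(int))
g=(proj("side",[.54,.162,.168])-proj("side",[.54,.162,.183]))[0,1]/15;print("px/mm",g)
E
```

```text
7 
 [[ 75  74  69 123 137 138 136 137]
 [124  75 125 134 134 136 137 125]
 [134 123 136 136 137 136 112  57]
 [ 99 111 112 111 112  92  52  15]
 [ 21  46  45  46  44  17  15  12]
 [  6   8  10  10   9   6  10  11]
 [  7   7   6   6   8   6  11  11]
 [  7   5   5   4   7   7  10  12]
 [  6   6   6   6   6   6  11  12]
 [  6   7   7   6   5   6  13  10]
 [ 32   6   7   6   6   7  10   8]]
8 
 [[ -3  -2   2   4   5   5  12  12]
 [ -2  -3   2   5   5  11  12  30]
 [  1  -1   3   4   6  11  18 117]
 [  6   5   5   7   7  26  56 113]
 [ 51  39  38  39 111  93  57  37]
 [ 45  54  54  54  76  57  16  14]
 [ 13  14  14  14  11  14   7  11]
 [  7   6   5   5   6   7   9  12]
 [  5   6   6   6   6   6  11  11]
 [  6   6   6   5   6   7   8  10]
 [ 32   7   6   7   6   6   6   7]]
9 
 [[ -3  -2  -1   4   5   5  10  14]
 [ -3  -1   2   4   5   8  12  12]
 [  0  -1   4   5   6  12  11  24]
 [  4   1   5   6   6  10  26 124]
 [ 19  20   7  19  30  22  89  80]
 [ 56  57  50  59  91  93  53  15]
 [ 31  46  46  46  58  28  13  11]
 [  9  12  13  12  12   6   8  12]
 [  6   5   7   6   7   6   6  11]
 [  6   7   6   6   6   6   6  11]
 [ 32   7   7   7   5   7   7   7]]
px/mm 0.15606835985351494
```

Force gives 13.3 mm, the rim shift about 13.5 mm and geometry 14.2 mm, so I'll press about 1.3 mm more.

Request:
drive_tool:
  series:
    - [[0, 0, 0.0125, 0, 0, 0], [0, 0, 0, 0, 0, 0], [0, 0, 0, 0, 0, 0], [0, 0, 0, 0, 0, 0], [0, 0, 0, 0, 0, 0]]

```text
clock: 26.6
tcp_pos: [0.5407, 0.1866, 0.1908]
orientation: [0.002, 0.14, 0.99, 0.0]
wrist_force: [-1.5, -2.2, 11.5]
finger_gap: 0.0278
grip_force: 60.5
```

```bash
python3 - <<'E'
from h import *
F=[];Z=[]
for i in range(15):
    S=viewer.read_camera("side");s=env.get_state();F.append(s["wrist_force"]);Z.append(s["tcp_pos"])
m=np.mean(F,0);print(m,np.mean(Z,0),"d force",(m[2]+1.3-5)/.5)
st();B=S.astype(float);B=B[...,0]-B[...,2];print(B[240:248,255:263].astype(int))
E
```

```text
[-1.9161703  -1.9144145  11.03868111] [0.54072627 0.18657452 0.19087446] d force 14.677362212451026
t 27.35 tcp [0.5407 0.1866 0.1909] yaw 2.8615 tilt [ 3.7e-03 -3.0e-04 -1.0e+00] F [-1.18 -1.89 10.42] gap 0.0276 grip 60.5 j [ 0.19  0.32 -0.07  1.18 -0.    0.47]
[[ -2  -2   3   5   5  12  12  28]
 [  5   0   3   6   6  11  16 119]
 [ 20   6   6   7   6  26 116  90]
 [ 59  51  38  52  97  91  68  19]
 [ 32  59  54  58  69  42  14  11]
 [ 10  12  15  14  10  11   6  12]
 [  7   5   6   5   6   5   5  11]
 [  7   5   7   5   6   5   6  10]]
```

Force says 14.7 mm and geometry 15.6 mm, so it is at about 15 mm, steady, with the grip holding. Handing in.

```bash
python3 -c "
from workcell import order
print(order.hand_in())"
```

```text
the job is handed in; nothing more can be done
None
```

I ejected the retainer, threaded it over the stem, and handed the job in at about 27 s with the gripper holding it pressed about 15 mm (14.7 mm by force, 15.6 mm by geometry), clear of the 28 mm bottom stop; the pan, can and wrench were not touched, and the hand-in gave no verdict.

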